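Light exposure of a dye sample in a cabinet with a roller catch

TASK

Stand the red-capped sample bottle upright in the pocket inside the lamp cabinet's open door and let go of it. Then push the door gently shut past its sprung roller catch until it snaps home against the rubber bumper, without leaning on the bumper, and take your grip off the door so that the catch alone keeps it shut for two seconds; after that pull the door through the catch and open it wide again (60 degrees or more), leaving the bottle standing in its pocket. Do not disturb the other things on the bench.

Things in the scene. Friction and masses are not known exactly. Their poses are not given: they have to be found in the camera images.
- sample_mid (a point): sample bottle, yellow body with a red cap: upright cylinder 44 mm across (cap 42 mm across, the top 20 mm), 100 mm high, about 0.13 kg; the point is at its centre, 50 mm above its underside, z up along its axis. It stands on the bench among two like bottles with blue and white caps.
- pocket (a point): square aluminium pocket on the inner face of the orange door, open on top; point at the centre of its inner floor, 70 mm above the bench, 90 mm along the door from the hinge, 42 mm from the door's inner face. Inside 56 x 56 mm, rim 32 mm above the point. Axes are the door's: x square to it, towards the cabinet's inside when shut; y along it to the hinge; z up. The roof clears the standing bottle.
- door_handle (a point): dark vertical bar, 12 mm thick, on the door's outer face near its free edge: 90 to 193 mm above the bench, 50 mm off the face, stays to the door at 100 and 142 mm. Point on the bar's axis 172 mm up, where it can be pinched from above, 140 mm along the door from the hinge. Axes are the door's: x is the closing direction, y along the door to the hinge, z up.
- door_hinge (a point): point on the upright hinge axis, just ahead of the cabinet's left front edge seen from the robot, 172 mm above the bench; the handle point swings about it at a radius of 160 mm.
- door (a joint): angle of the door (rad), grows as it opens towards the robot, to 1.6; shutting turns it anticlockwise seen from above. Panel 200 mm wide, 15 mm thick, top 200 mm above the bench; it stays where it is left. The catch is adjustable and its setting unknown: the shut door rests anywhere from -0.075 to +0.075, different each time, and must be felt.
- door_stud (a point): steel ball stud (8 mm) on a tongue on the door's top edge, 170 mm from the hinge; point at the ball's centre. Shutting, it passes under a sprung white roller on the roof: the push at the handle jumps to about 8 N at first touch, falls to nothing at the crest 8 mm further on, then becomes a pull that snaps the door 5 mm more onto the bumper and holds it with about 4 N at the handle.
- bumper (a joint): travel (m) of the sprung rubber bumper behind the roller, which the tongue of the shut door meets: 0 free, about 0.0004 when the catch alone holds the door shut, 8 N per mm; more than 0.0018 (14 N there, about 12 N of push at the handle) is leaning on it too hard.
- blue_bottle_mid (a point): blue-capped bottle, same shape as the sample (44 mm across, 100 mm high); point at its centre, half-way up. Leave alone.
- white_bottle_mid (a point): white-capped bottle, same shape as the sample; point at its centre, half-way up. Leave alone.
- beaker: clear glass beaker, 70 mm across, 90 mm high, beside the cabinet; origin at its underside. Leave alone.
- yellow_cup: yellow plastic cup, 72 mm across, 100 mm high; origin at its underside. Leave alone.
- tub: white plastic tub, 120 mm across, 110 mm high; origin at its underside. Leave alone.
Not all that is in view belongs to the job. Leave any green or pink look-alike of the part that bears sample_mid alone.

How it is judged:
By the outcome, as a careful person would: the job done as asked, in the order asked, and still so for the second after the job is handed in, with the robot touching nothing.
It also fails if it takes over 72 s, if anything falls off the work surface, if the arm or the gripper's body presses on something with over 40 N, if the wrist force passes 120 N, or if a joint passes its speed limit or range.

ROBOT

A 6-joint arm with a two-finger parallel gripper is mounted at the origin on the work surface. World frame = base frame: x ahead of the robot, y to its left, z up, the work surface at z = 0. Lengths are in m, angles in rad, forces in N, time in s.
With the tool pointing down it reaches from about 0.35 to 0.975 m from the base axis. Payload 4.9 kg.
Tool frame: the origin (TCP) lies on the centre line of the jaws, within the pads' length; the fingertips stand 22 mm ahead of it and the grasp point (between the pads) lies 3 mm ahead of it (manip.tcp_to_tips is the distance from the TCP to the fingertips, in m); z points along the fingers, x is the direction in which the jaws open and shut, and the axes are right-handed (so a half turn about z gives the same grasp; the last joint's range is limited). The gripper opens to 85 mm and grips with 20 to 120 N. Pads are 22 mm wide; open, the fingers measure 114 mm over their backs; the gripper's body (76 mm by 85 mm) begins 54 mm behind the grasp point. The pads swing forward as they close: fully open they stand 13 mm farther back than shut.
Start: joints at [1.047, 0.053, 1.613, -0, 1.476, -0.119], TCP at [0.246, 0.574, 0.253] pointing down, gripper open.
Joint ranges: [-3.01, 3.01], [-1.01, 2.22], [0.06, 2.58], [-1.02, 4.17], [0.09, 2.62], [-3.14, 3.14]. Speed limits (rad/s): [2.57, 2.57, 3.14, 3.14, 3.14, 3.14].

INTERFACE

Orientations are given as a unit quaternion [w, x, y, z].
In Python, from plant import manip gives the robot as it stands.
- The arm moves only by the shell command python3 -m pendant 'ROWS'. ROWS is a JSON object of lists of equal length, an entry for each row: "linear": the shift along the tool's x, y, z in cm, a list of three; "rotation": the turn, a rotation vector about the tool's x, y, z in degrees, a list of three; "grip": the closure, from 0 (fully open) to 1 (shut). A call has exactly 10 rows; each row is the pose to reach, as a shift and turn from the pose commanded when the call began, along the tool's axes at that moment; what a row does not reach only later rows make up. A row lasts 1/12 s, in which the tool goes at most 41.7 mm and 7.16 degrees, less where a joint would pass 70% of its speed; a pose out of reach is approached as far as the arm can. A call with a gripper value outside its range is refused whole. The fingers move at their own pace and stop on an object; the grip force is fixed at half the most. Time passes only in rows, so rows that repeat a pose let the fingers close, or fill a call up. It gives the time, the measured TCP pose, the force and the opening at its end, in the units of the state.
- manip.state(): the state, without advancing time (a new reading comes with each control period).
- manip.grab_frame(name): name is "side" or "top" or "wrist"; returns the picture (384x512x3 uint8, red, green, blue); there is no depth.
- manip.calibration(name): a dict with "fx", "fy", "cx", "cy" (pixels), "cam_to_world" (4x4, takes a point from camera to world coordinates). Camera axes: x right, y up, looking along -z (the intrinsics and any distortion apply to the point x, -y, -z); pixel columns grow to the right and rows downward; lengths in m; the calibration is good to about 2 mm. A picture is of the moment at which its call begins: read the wrist's pose just before it. calibration takes no time and is no camera call; for the wrist camera it gives the pose at the moment of the call.
- manip.job_done(): hands the job in, once; it reports no verdict.
The state is a dict: "time": time; "joint_pos": joint angles; "joint_vel": joint speeds; "joint_efforts": joint torques, N m; "tool_pos": TCP position; "tool_rot": TCP orientation; "contact_force": force on the tool from outside, world axes, zero at the start; "ft_torque": the same for the moment, N m; "gripper_width": opening from 0.0 (shut) to 1.0 (fully open).
Only numpy, scipy, OpenCV 4.12 (cv2) and the standard library are available. Lean on these libraries where they do the work, as an engineer would, in place of code of your own. Each camera call takes 0.05 s, during which the arm holds its last target. There are 200 camera calls.

## Working session

There is one attempt and no reset: what is moved stays moved. The work goes in short steps, Python scripts to look and compute and a shell command to move; the robot and the scene stay as the last step left them, time stands still between calls to the robot, and variables do not carry over. Pictures are saved under pics/ and viewed, about 8 in all and at most 12, crops included, and the job is handed in when it is done.

```bash
ls; mkdir -p pics; python3 - <<'E'
from plant import manip
import cv2,numpy as np
print(manip.state())
for n in("side","top"):
    c=manip.calibration(n);print(n,{k:(np.round(v,4).tolist()) for k,v in c.items()})
    cv2.imwrite(f"pics/{n}0.png",cv2.cvtColor(cv2.resize(manip.grab_frame(n),None,fx=1.5,fy=1.5),cv2.COLOR_RGB2BGR))
E
```

```text
pics
{'time': 0.0, 'joint_pos': array([ 1.04696280e+00,  5.33882581e-02,  1.61431911e+00,  6.00091370e-06,
        1.47598007e+00, -1.19001051e-01]), 'joint_vel': array([ 4.88524556e-04, -1.01826697e-04,  6.56185787e-06, -1.73679802e-03,
        2.74465518e-04,  1.01043650e-03]), 'joint_efforts': array([ 7.45425841e-04, -3.93694282e+01, -3.70168483e+01, -5.82391181e-05,
        7.17189949e-03, -4.85005827e-06]), 'tool_pos': array([0.24587077, 0.57397266, 0.2520285 ]), 'tool_rot': array([ 4.66048670e-04,  8.34824466e-01,  5.50515226e-01, -9.37995236e-04]), 'contact_force': array([ 0.19847128,  0.01427003, -0.18570929]), 'ft_torque': array([-0.04516844,  0.02137926,  0.01345835]), 'gripper_width': 0.9990746374268272}
side {'fx': 401.7992, 'fy': 401.7992, 'cx': 247.8172, 'cy': 191.1813, 'cam_to_world': [[0.8857, 0.3504, -0.3046, 0.2402], [-0.4639, 0.6948, -0.5496, -0.5504], [0.0191, 0.6281, 0.7779, 0.9819], [0.0, 0.0, 0.0, 1.0]]}
top {'fx': 442.533, 'fy': 442.533, 'cx': 260.0059, 'cy': 194.7924, 'cam_to_world': [[-0.0118, 0.987, -0.16, 0.4209], [-0.9995, -0.0164, -0.0274, 0.0433], [-0.0297, 0.1596, 0.9867, 1.3027], [0.0, 0.0, 0.0, 1.0]]}
```

View pics/side0.png

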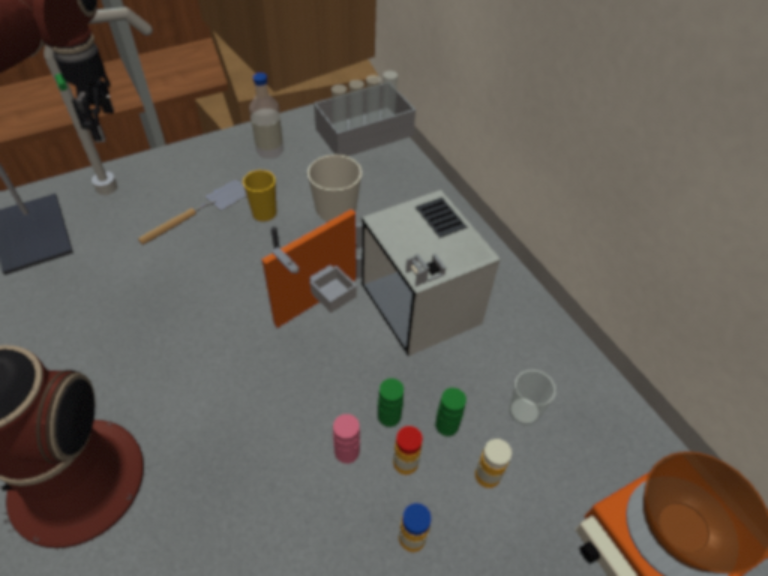

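View pics/top0.png

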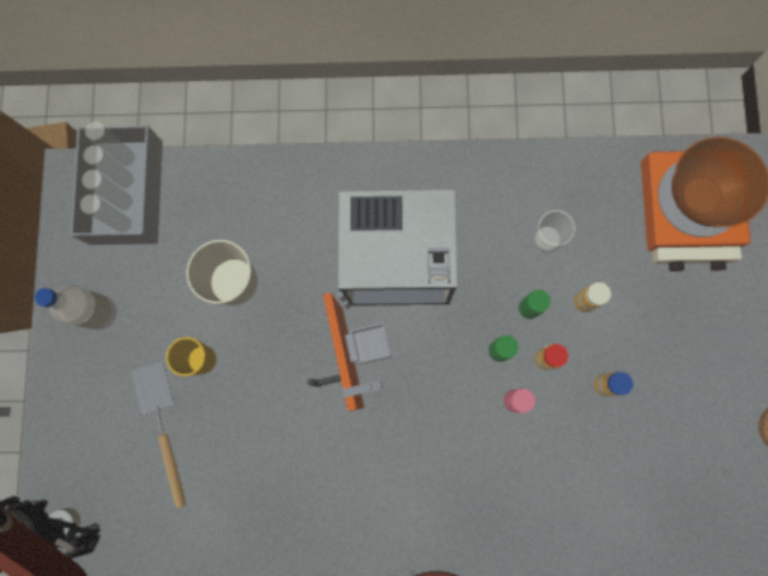

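Side view (1.5x): red cap at (408,440). Possible mix-ups are pink (347,425), green (391,390) and (452,400), blue (417,518) and white (497,453). In the top view red is at (555,355). The door top edge runs (330,293)–(352,409), the handle is at (315,382) and the pocket at (370,344).

```bash
cat > h.py <<'E'
from plant import manip
import numpy as np,cv2
def ray(n,u,v,z,c=None):
    c=c or manip.calibration(n);T=np.array(c["cam_to_world"])
    d=T[:3,:3]@np.array([(u-c["cx"])/c["fx"],-(v-c["cy"])/c["fy"],-1.])
    o=T[:3,3];return o+d*(z-o[2])/d[2]
def proj(n,p,c=None):
    c=c or manip.calibration(n);T=np.linalg.inv(np.array(c["cam_to_world"]))
    q=T[:3,:3]@np.array(p)+T[:3,3];return np.array([c["cx"]+c["fx"]*q[0]/-q[2],c["cy"]-c["fy"]*q[1]/-q[2]])
def tool(p):
    "world vector -> tool axes (cm) from present pose"
    from scipy.spatial.transform import Rotation as R
    s=manip.state();q=s["tool_rot"];r=R.from_quat([q[1],q[2],q[3],q[0]])
    return r.inv().apply(np.array(p)-s["tool_pos"])*100
E
python3 - <<'E'
from h import *
t=manip.grab_frame("top");s=manip.grab_frame("side")
def blob(im,lo,hi):
    hsv=cv2.cvtColor(im,cv2.COLOR_RGB2HSV);m=cv2.inRange(hsv,lo,hi)
    n,l,st,c=cv2.connectedComponentsWithStats(m)
    return [(st[i].tolist(),c[i].round(1).tolist()) for i in range(1,n) if st[i][4]>60],m
for n,im in(("top",t),("side",s)):
    for a in [((0,200,110),(3,255,255)),((176,200,110),(180,255,255))]:
        print(n,"red",blob(im,*a)[0])
    b,m=blob(im,(4,200,90),(14,255,255));print(n,"or",b)
    for st,c in b:
        sub=np.zeros_like(m);sub[st[1]:st[1]+st[3],st[0]:st[0]+st[2]]=m[st[1]:st[1]+st[3],st[0]:st[0]+st[2]]
        print(cv2.approxPolyDP(cv2.findContours(sub,0,2)[0][0],2,True)[:,0].tolist()[:12])
for z in(.1,): print("red top view", ray("top",370,237,z),"side",ray("side",272.5,289.5,z))
A=cv2.resize(t[180:290,190:290],None,fx=4,fy=4,interpolation=2);B=cv2.resize(s[120:230,165:285],None,fx=4,fy=4,interpolation=2)[:440];C=cv2.resize(s[260:320,230:290],None,fx=4,fy=4)[:240]
W=np.zeros((600,800,3),np.uint8);W[:440,:400]=A;W[:440,400:800]=B[:,:400]
cv2.imwrite("pics/c1.png",cv2.cvtColor(np.vstack([W[:440]]),cv2.COLOR_RGB2BGR))
E
```

```text
top red []
top red []
top or []
side red [([265, 285, 16, 15, 187], [272.4, 292.3])]
side red []
side or [([176, 141, 61, 76, 2018], [206.3, 176.7]), ([439, 306, 73, 78, 762], [483.1, 347.8]), ([395, 313, 45, 71, 790], [414.6, 350.1])]
[[234, 141], [190, 166], [201, 178], [198, 183], [193, 183], [182, 171], [176, 174], [185, 216], [209, 201], [204, 188], [207, 181], [220, 174]]
[[439, 383]]
[[439, 353]]
red top view [ 0.49588619 -0.21811743  0.1       ] side [ 0.49921558 -0.21768725  0.1       ]
```

View pics/c1.png

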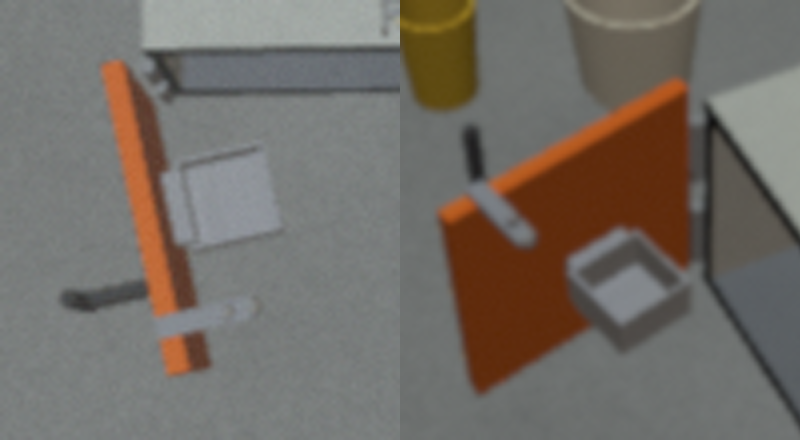

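Crop: door top face (103–127,65)–(168–190,372), handle top (70,298), pocket rim corners (183,163), (265,147), (283,232), (195,247) in the 4x top crop. Side crop shows the same, handle top at (470,128).

```bash
python3 - <<'E'
from h import *
T=lambda u,v,z:ray("top",190+u/4,180+v/4,z)[:2]
S=lambda u,v,z:ray("side",165+(u-400)/4,120+v/4,z)[:2]
r=lambda a:np.round(a,4)
o1,o2,i1,i2=T(103,65,.2),T(168,375,.2),T(127,63,.2),T(190,371,.2)
print("outer",r(o1),r(o2),"inner",r(i1),r(i2),"len",np.linalg.norm(o1-o2))
print("handle",r(T(70,298,.193)),r(S(470,126,.193)))
P=[T(*p,.102) for p in((183,163),(265,147),(283,232),(195,247))];print("pocket",r(P),r(np.mean(P,0)))
print("side pocket",r(np.mean([S(*p,.102) for p in((568,262),(628,230),(690,280),(622,322))],0)))
print("side door",r(S(440,217,.2)),r(S(686,82,.2)))
print("stud",r(T(250,308,.205)),r(S(525,240,.205)))
print("cabinet front edge",r(T(145,48,.2)),r(T(400,48,.2)),r(ray("top",338/1.5,192/1.5,.2)),r(ray("top",455/1.5,192/1.5,.2)), r(ray("top",457/1.5,284/1.5,.2)))
d=(o2-o1)/np.linalg.norm(o2-o1);print("door dir",r(d),"angle from -y",np.arctan2(-d[0],-d[1]))
E
```

```text
outer [0.5978 0.1861] [0.4042 0.1452] inner [0.5989 0.1709] [0.4064 0.1317] len 0.19792714571920036
handle [0.4521 0.2071] [0.4544 0.2106]
pocket [[0.545  0.1438]
 [0.5551 0.0877]
 [0.4971 0.0761]
 [0.4878 0.1358]] [0.5212 0.1109]
side pocket [0.5238 0.1139]
side door [0.4048 0.1362] [0.6024 0.1767]
stud [0.4442 0.0942] [0.4446 0.0896]
cabinet front edge [0.6083 0.1595] [ 0.6056 -0.0018] [0.7768 0.1619 0.2   ] [ 0.7725 -0.0399  0.2   ] [ 0.6118 -0.0389  0.2   ]
door dir [-0.9784 -0.2067] angle from -y 1.3626043731072195
```

```bash
cat >> h.py <<'E'
from scipy.spatial.transform import Rotation as R
def goal(p,deg):
    "TCP at p, pointing down, jaw axis at world angle deg -> linear cm, rotvec deg in tool axes"
    s=manip.state();q=s["tool_rot"];r=R.from_quat([q[1],q[2],q[3],q[0]])
    a=np.radians(deg);g=R.from_matrix(np.array([[np.cos(a),np.sin(a),0],[np.sin(a),-np.cos(a),0],[0,0,-1.]]))
    return r.inv().apply(np.array(p)-s["tool_pos"]).dot(np.eye(3))*100,np.degrees((r.inv()*g).as_rotvec())
def st():
    s=manip.state();print("t",round(s["time"],2),s["tool_pos"].round(4),"F",s["contact_force"].round(1),"w",round(s["gripper_width"],3))
E
python3 - <<'E'
from h import *
print(*[x.round(2) for x in goal((.4975,-.218,.26),12)])
for n,u,v in(("g1",503,348),("g2",536,303),("pink",520,400),("white",598,294),("blue",620,383),("cup",186,357),("tub",219,272)): print(n,ray("top",u/1.5,v/1.5,.1).round(3))
print("roof z? side corners",ray("side",498/1.5,262/1.5,.2),ray("top",456/1.5,287/1.5,.2))
E
```

```text
[-62.91  54.32  -0.68] [3.000e-02 7.000e-02 5.481e+01]
g1 [ 0.511 -0.126  0.1  ]
g2 [ 0.592 -0.189  0.1  ]
pink [ 0.418 -0.152  0.1  ]
white [ 0.606 -0.301  0.1  ]
blue [ 0.446 -0.33   0.1  ]
cup [0.502 0.451 0.1  ]
tub [0.659 0.394 0.1  ]
roof z? side corners [ 0.76757401 -0.04777927  0.2       ] [ 0.60669904 -0.03703279  0.2       ]
```

```bash
python3 -m pendant '{"linear":[[-2.6,2.3,-2],[-5.2,4.5,-4],[-7.8,6.8,-4],[-10.4,9,-4],[-13,11.3,-4],[-15.6,13.5,-4],[-18.2,15.8,-4],[-20.8,18,-4],[-23.4,20.3,-4],[-26,22.5,-4]],"rotation":[[0,0,3],[0,0,6],[0,0,9],[0,0,12],[0,0,14],[0,0,16],[0,0,18],[0,0,20],[0,0,22],[0,0,24]],"grip":[0,0,0,0,0,0,0,0,0,0]}'
python3 - <<'E'
from h import *
st();print(*[x.round(2) for x in goal((.4975,-.218,.20),12)])
E
```

```text
time: 1.03
tool_pos: [0.3506, 0.2453, 0.2932]
tool_rot: [0.0, 0.931, 0.364, 0.0]
contact_force: [1.0, -0.0, -0.6]
gripper_width: 0.999
t 1.03 [0.3506 0.2453 0.2932] F [ 1.  -0.  -0.6] w 0.999
[-20.65  44.     9.32] [ 1.000e-02 -2.000e-02  3.073e+01]
```

```bash
python3 -m pendant '{"linear":[[-1.8,3.8,0],[-3.6,7.7,0],[-5.4,11.5,0],[-7.2,15.3,0],[-9,19.2,0],[-10.8,23,0],[-12.6,26.8,0],[-14.4,30.7,0],[-16.2,34.5,0],[-18,38.4,0]],"rotation":[[0,0,3],[0,0,6],[0,0,9],[0,0,12],[0,0,15],[0,0,18],[0,0,21],[0,0,24],[0,0,27],[0,0,30]],"grip":[0,0,0,0,0,0,0,0,0,0]}'
python3 - <<'E'
from h import *
st();print(*[x.round(2) for x in goal((.4975,-.218,.20),12)])
E
```

```text
time: 1.87
tool_pos: [0.4771, -0.1523, 0.2932]
tool_rot: [-0.0, 0.994, 0.11, 0.0]
contact_force: [0.7, -0.0, 0.2]
gripper_width: 1.001
t 1.87 [ 0.4771 -0.1523  0.2932] F [ 0.7 -0.   0.2] w 1.001
[0.55 6.85 9.32] [-0.   -0.02  0.62]
```

```bash
python3 -m pendant '{"linear":[[0.2,3,3],[0.5,5,6],[0.5,6.1,9],[0.5,6.1,9.3],[0.5,6.1,9.3],[0.5,6.1,9.3],[0.5,6.1,9.3],[0.5,6.1,9.3],[0.5,6.1,9.3],[0.5,6.1,9.3]],"rotation":[[0,0,0],[0,0,0],[0,0,0.6],[0,0,0.6],[0,0,0.6],[0,0,0.6],[0,0,0.6],[0,0,0.6],[0,0,0.6],[0,0,0.6]],"grip":[0,0,0,0,0,0,0,0,0,0]}'
python3 - <<'E'
from h import *
st();c=manip.calibration("wrist");im=manip.grab_frame("wrist")
for z in(.1,):print("expected px",proj("wrist",(.4975,-.218,z),c))
hsv=cv2.cvtColor(im,cv2.COLOR_RGB2HSV);m=cv2.inRange(hsv,(0,170,70),(4,255,255))|cv2.inRange(hsv,(175,170,70),(180,255,255))
n,l,s,ce=cv2.connectedComponentsWithStats(m)
for i in range(1,n):
    if s[i][4]>200: print(s[i],ce[i],ray("wrist",*ce[i],.1,c))
print("TCP px",proj("wrist",manip.state()["tool_pos"]-[0,0,.1],c))
cv2.imwrite("pics/w1.png",cv2.cvtColor(im,cv2.COLOR_RGB2BGR))
E
```

```text
time: 2.7
tool_pos: [0.4961, -0.2083, 0.2019]
tool_rot: [0.001, 0.994, 0.107, 0.001]
contact_force: [0.7, 0.2, 0.2]
gripper_width: 0.999
t 2.7 [ 0.4961 -0.2083  0.2019] F [0.7 0.2 0.2] w 0.999
expected px [252.93614915 209.33606363]
[ 229  187   47   49 1739] [252.00690052 211.25186889] [ 0.49708781 -0.21992808  0.1       ]
TCP px [253.54793982 199.26447832]
```

View pics/w1.png

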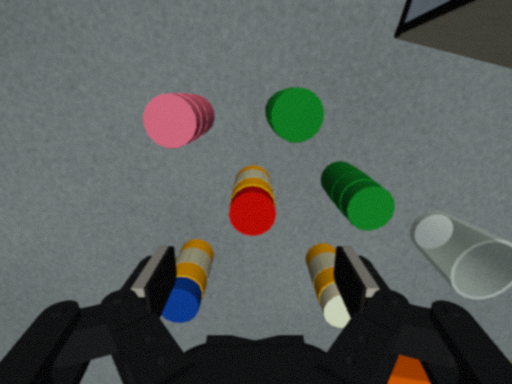

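Red cap at (252,211), yellow body below it: the right bottle. Pink (172,120), greens (295,114) and (367,205), blue (182,300), white (338,312) are clear of the jaws.

```bash
python3 -m pendant '{"linear":[[-0.1,1.1,0],[-0.1,1.1,2],[-0.1,1.1,5],[-0.1,1.1,8],[-0.1,1.1,10],[-0.1,1.1,11.9],[-0.1,1.1,11.9],[-0.1,1.1,11.9],[-0.1,1.1,11.9],[-0.1,1.1,11.9]],"rotation":[[0,0,0],[0,0,0],[0,0,0],[0,0,0],[0,0,0],[0,0,0],[0,0,0],[0,0,0],[0,0,0],[0,0,0]],"grip":[0,0,0,0,0,0,0,0,0.3,0.3]}'
python3 -m pendant '{"linear":[[0,0,0],[0,0,0],[0,0,0],[0,0,0],[0,0,0],[0,0,0],[0,0,0],[0,0,0],[0,0,0],[0,0,0]],"rotation":[[0,0,0],[0,0,0],[0,0,0],[0,0,0],[0,0,0],[0,0,0],[0,0,0],[0,0,0],[0,0,0],[0,0,0]],"grip":[0.5,0.7,1,1,1,1,1,1,1,1]}'
```

```text
time: 3.58
tool_pos: [0.4981, -0.2204, 0.0834]
tool_rot: [0.001, 0.994, 0.106, 0.001]
contact_force: [0.1, 0.2, -0.3]
gripper_width: 0.744
time: 4.42
tool_pos: [0.4979, -0.2202, 0.0833]
tool_rot: [0.001, 0.994, 0.106, 0.001]
contact_force: [-2.8, -0.1, 6.4]
gripper_width: 0.492
```

```bash
python3 -m pendant '{"linear":[[0,0,-1],[0,0,-3],[0,0,-6],[0,0,-9],[0,0,-12],[0,0,-14.5],[0.5,-1.7,-14.5],[1,-3.4,-14.5],[1.8,-6,-14.5],[2.5,-8.5,-14.5]],"rotation":[[0,0,0],[0,0,0],[0,0,0],[0,0,0],[0,0,0],[0,0,0],[0,0,0],[0,0,0],[0,0,0],[0,0,0]],"grip":[1,1,1,1,1,1,1,1,1,1]}'
python3 -m pendant '{"linear":[[0.8,-2.6,0],[1.5,-5.2,0],[2.3,-7.8,0],[3.1,-10.4,0],[3.8,-13,0],[4.6,-15.6,0],[5.2,-17.6,0],[5.2,-17.6,0],[5.2,-17.6,0],[5.2,-17.6,0]],"rotation":[[0,0,0],[0,0,0],[0,0,0],[0,0,0],[0,0,0],[0,0,0],[0,0,0],[0,0,0],[0,0,0],[0,0,0]],"grip":[1,1,1,1,1,1,1,1,1,1]}'
python3 - <<'E'
from h import *
st();print(*[x.round(2) for x in goal((.522,.112,.228),12)])
c=manip.calibration("wrist");im=manip.grab_frame("wrist");s=manip.grab_frame("side")
print("pocket px",proj("wrist",(.522,.112,.102),c), "side pocket",proj("side",(.522,.112,.102)))
o=np.vstack([np.hstack([im[:,:400],cv2.resize(s[100:260,140:300],(384,384))])])
cv2.imwrite("pics/w2.png",cv2.cvtColor(o,cv2.COLOR_RGB2BGR))
E
```

```text
time: 5.25
tool_pos: [0.503, -0.1301, 0.2266]
tool_rot: [-0.0, 0.994, 0.106, 0.0]
contact_force: [1.0, 0.2, -2.0]
gripper_width: 0.495
time: 6.08
tool_pos: [0.5167, 0.0517, 0.2263]
tool_rot: [0.0, 0.994, 0.106, -0.0]
contact_force: [-0.0, 1.1, -2.1]
gripper_width: 0.495
t 6.08 [0.5167 0.0517 0.2263] F [-0.   1.1 -2.1] w 0.495
[ 1.79 -5.78 -0.18] [0.02 0.02 0.22]
pocket px [274.73424643 127.43459941] side pocket [221.42799008 188.92667195]
```

View pics/w2.png

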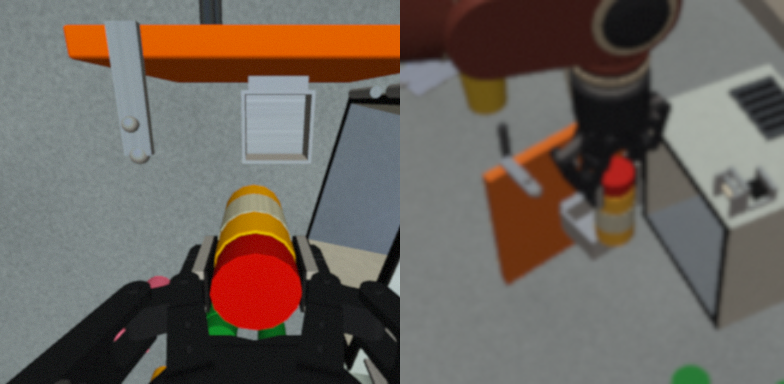

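Wrist view: bottle held straight, cap at (256,280). The pocket rim is centred at (278,127) and square to the jaws, about 3 px right of the prediction.

```bash
python3 - <<'E'
from h import *
st();c=manip.calibration("wrist")
p=ray("wrist",277.7,127,.102,c);print(p,*[ray("wrist",u,v,.102,c).round(4) for u,v in((243,91),(314,91),(311,162),(243,162))])
print(tool([p[0],p[1],.228]).round(2))
for z in (.15,.24): print(proj("wrist",[.5167,.0517,z],c), c["cx"])
E
```

```text
t 6.18 [0.5168 0.0512 0.2263] F [-0.  -0.5 -2.6] w 0.493
[0.52467518 0.11236122 0.102     ] [0.4895 0.1348 0.102 ] [0.5473 0.1472 0.102 ] [0.5614 0.0887 0.102 ] [0.5014 0.0758 0.102 ]
[ 2.05 -5.82 -0.18]
[253.89373572 209.55328333] 254.68093708545214
[253.38267438 283.27129613] 254.68093708545214
```

```bash
python3 -m pendant '{"linear":[[0.6,-2,0],[1.3,-4,0],[1.95,-5.8,0],[1.95,-5.8,0],[1.95,-5.8,1.5],[1.95,-5.8,3],[1.95,-5.8,4.5],[1.95,-5.8,6],[1.95,-5.8,6.5],[1.95,-5.8,6.5]],"rotation":[[0,0,0],[0,0,0],[0,0,0],[0,0,0],[0,0,0],[0,0,0],[0,0,0],[0,0,0],[0,0,0],[0,0,0]],"grip":[1,1,1,1,1,1,1,1,1,1]}'
python3 -m pendant '{"linear":[[0,0,0],[0,0,0.2],[0,0,0.4],[0,0,0.6],[0,0,0.6],[0,0,0.6],[0,0,0.6],[0,0,0.6],[0,0,0.6],[0,0,0.6]],"rotation":[[0,0,0],[0,0,0],[0,0,0],[0,0,0],[0,0,0],[0,0,0],[0,0,0],[0,0,0],[0,0,0],[0,0,0]],"grip":[1,1,1,1,1,1,1,1,1,1]}'
python3 - <<'E'
from h import *
st();c=manip.calibration("wrist");im=manip.grab_frame("wrist");s=manip.grab_frame("side")
o=np.hstack([im[:,:400],cv2.resize(s[100:260,140:300],(384,384))])
cv2.imwrite("pics/w3.png",cv2.cvtColor(o,cv2.COLOR_RGB2BGR))
E
```

```text
time: 7.02
tool_pos: [0.5226, 0.1117, 0.1594]
tool_rot: [0.0, 0.994, 0.106, -0.002]
contact_force: [0.4, -0.4, -2.0]
gripper_width: 0.491
time: 7.85
tool_pos: [0.5238, 0.1128, 0.1554]
tool_rot: [0.0, 0.994, 0.106, 0.0]
contact_force: [-0.2, 0.9, -2.1]
gripper_width: 0.492
t 7.85 [0.5238 0.1128 0.1554] F [-0.2  0.9 -2.1] w 0.492
```

View pics/w3.png

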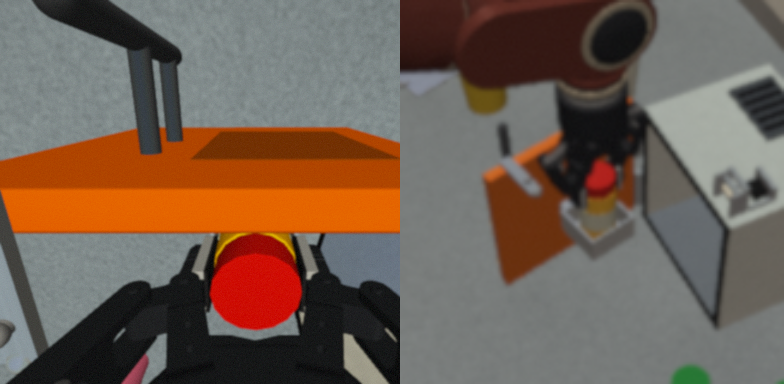

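Bottle is inside the pocket rim (right picture, (598,215)), not yet on the floor.

```bash
python3 -m pendant '{"linear":[[0,0,0.1],[0,0,0.1],[0,0,0.2],[0,0,0.2],[0,0,0.2],[0,0,0.3],[0,0,0.3],[0,0,0.3],[0,0,0.3],[0,0,0.3]],"rotation":[[0,0,0],[0,0,0],[0,0,0],[0,0,0],[0,0,0],[0,0,0],[0,0,0],[0,0,0],[0,0,0],[0,0,0]],"grip":[1,1,1,1,1,1,1,1,1,1]}'
```

```text
time: 8.78
tool_pos: [0.524, 0.1127, 0.1534]
tool_rot: [0.0, 0.994, 0.106, 0.0]
contact_force: [-3.3, -0.5, 6.0]
gripper_width: 0.492
```

Floor touched (+8 N change). Release and lift.

```bash
python3 -m pendant '{"linear":[[0,0,0],[0,0,0],[0,0,0],[0,0,0],[0,0,0],[0,0,0],[0,0,0],[0,0,0],[0,0,0],[0,0,0]],"rotation":[[0,0,0],[0,0,0],[0,0,0],[0,0,0],[0,0,0],[0,0,0],[0,0,0],[0,0,0],[0,0,0],[0,0,0]],"grip":[0.45,0.4,0.35,0.3,0.2,0.1,0.1,0.1,0.1,0.1]}'
python3 -m pendant '{"linear":[[0,0,-0.5],[0,0,-1.5],[0,0,-3],[0,0,-5],[0,0,-7],[0,0,-9],[0,0,-11],[0,0,-11],[0,0,-11],[0,0,-11]],"rotation":[[0,0,0],[0,0,0],[0,0,0],[0,0,0],[0,0,0],[0,0,0],[0,0,0],[0,0,0],[0,0,0],[0,0,0]],"grip":[0.1,0.1,0.1,0.1,0.1,0.1,0.1,0.1,0.1,0.1]}'
python3 - <<'E'
from h import *
st();c=manip.calibration("wrist");im=manip.grab_frame("wrist")
print("exp handle",proj("wrist",(.453,.209,.193),c))
cv2.imwrite("pics/w4.png",cv2.cvtColor(im,cv2.COLOR_RGB2BGR))
E
```

```text
time: 9.62
tool_pos: [0.5238, 0.1128, 0.1523]
tool_rot: [0.0, 0.994, 0.106, 0.0]
contact_force: [-0.0, 0.0, -0.8]
gripper_width: 0.899
time: 10.45
tool_pos: [0.5235, 0.1127, 0.2619]
tool_rot: [0.0, 0.994, 0.106, -0.0]
contact_force: [-0.0, 0.5, 0.3]
gripper_width: 0.898
t 10.45 [0.5235 0.1127 0.2619] F [-0.   0.5  0.3] w 0.898
exp handle [175.41427293  51.41026292]
```

View pics/w4.png

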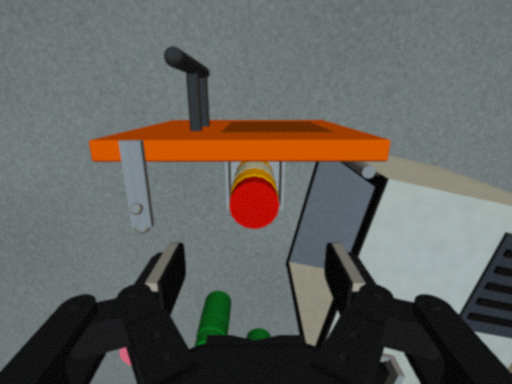

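Bottle stands free in the pocket, cap (254,203). Handle bar top is at (174,56), door top edge (92,140)–(388,138).

```bash
python3 - <<'E'
from h import *
c=manip.calibration("wrist");w=lambda u,v,z:ray("wrist",u,v,z,c)[:2]
h=w(174,56,.193);a,b=w(92,160,.2),w(388,160,.2);o1,o2=w(92,141,.2),w(388,139,.2)
print("handle",h,"door inner",a,b,"outer",o1,o2)
d=(a-b)/np.linalg.norm(a-b);n=np.array([-d[1],d[0]]);print("len",np.linalg.norm(a-b),"ang",np.degrees(np.arctan2(-d[1],-d[0])),"h along",(h-b)@d,"perp",(h-b)@n)
h0=(h+[.453,.209])/2
print("stud",w(138,209,.205))
for ang in(12,):
  d=-np.array([np.cos(np.radians(ang)),np.sin(np.radians(ang))]);n=np.array([-d[1],d[0]])
  print("n",n,"hinge",h0-.14*d+.0775*n, "from door end", b-0*d+.0125*n)
print("goal jaw along n",*[x.round(2) for x in goal((h0[0],h0[1],.26),102)],h0)
print(manip.state()["joint_pos"].round(2))
E
```

```text
handle [0.45223267 0.20615959] door inner [0.40820662 0.13121162] [0.60165628 0.17317832] outer [0.40784444 0.1440521 ] [0.59663445 0.18630994]
len 0.19794942734714285 ang 12.240005058301497 h along 0.13903466815025095 perp -0.06391042386402872
stud [0.44295773 0.10470208]
n [ 0.20791169 -0.9781476 ] hinge [0.60567015 0.16088099] from door end [0.60425518 0.16095147]
goal jaw along n [ -4.89 -10.77   0.11] [-1.00e-01  8.00e-02 -8.98e+01] [0.45261633 0.20757979]
[ 0.07 -0.17  1.81 -0.    1.5  -0.14]
```

```bash
python3 -m pendant '{"linear":[[-1,-2.2,0],[-2,-4.4,0],[-3,-6.6,0],[-4,-8.8,0],[-5,-10.8,0],[-5,-10.8,0],[-5,-10.8,2],[-5,-10.8,5],[-5,-10.8,8.4],[-5,-10.8,8.4]],"rotation":[[0,0,0],[0,0,0],[0,0,0],[0,0,0],[0,0,0],[0,0,0],[0,0,0],[0,0,0],[0,0,0],[0,0,0]],"grip":[0.1,0.1,0.1,0.1,0.1,0.1,0.1,0.1,0.1,0.2]}'
python3 -m pendant '{"linear":[[0,0,0],[0,0,0],[0,0,0],[0,0,0],[0,0,0],[0,0,0],[0,0,0],[0,0,0],[0,0,0],[0,0,0]],"rotation":[[0,0,0],[0,0,0],[0,0,0],[0,0,0],[0,0,0],[0,0,0],[0,0,0],[0,0,0],[0,0,0],[0,0,0]],"grip":[0.4,0.6,0.7,0.8,1,1,1,1,1,1]}'
cat >> h.py <<'E'
H=np.array([.605,.161])
def arc(degs,H=H):
    "tool moves carrying TCP (as measured now) round the hinge by degs (anticlockwise +)"
    s=manip.state();p=s["tool_pos"];q=s["tool_rot"];r=R.from_quat([q[1],q[2],q[3],q[0]])
    v=p[:2]-H;print("radius",np.linalg.norm(v).round(4),"bearing",np.degrees(np.arctan2(v[1],v[0])).round(2),"yaw",np.degrees(np.arctan2(*r.as_matrix()[[1,0],0])).round(2))
    for g in degs:
        w=H+R.from_euler("z",g,degrees=True).as_matrix()[:2,:2]@v
        print(g,(r.inv().apply([*(w-p[:2]),0])*100).round(2).tolist())
E
python3 - <<'E'
from h import *
st();arc(range(4,41,4))
E
```

```text
time: 11.33
tool_pos: [0.4474, 0.2059, 0.1697]
tool_rot: [0.001, 0.994, 0.106, -0.007]
contact_force: [-1.1, -1.0, -1.3]
gripper_width: 0.805
time: 12.17
tool_pos: [0.4518, 0.2084, 0.1806]
tool_rot: [-0.001, 0.994, 0.106, -0.0]
contact_force: [-6.2, 0.9, 6.6]
gripper_width: 0.123
t 12.17 [0.4518 0.2084 0.1806] F [-6.2  0.9  6.6] w 0.123
radius 0.1603 bearing 162.8 yaw 12.21
4 [-0.52, 0.99, -0.0]
8 [-0.96, 2.02, -0.0]
12 [-1.33, 3.08, -0.0]
16 [-1.63, 4.15, -0.01]
20 [-1.85, 5.25, -0.01]
24 [-2.0, 6.36, -0.01]
28 [-2.06, 7.48, -0.01]
32 [-2.05, 8.6, -0.01]
36 [-1.96, 9.71, -0.01]
40 [-1.79, 10.82, -0.02]
```

```bash
python3 - <<'E'
from h import *
arc([1,3,6,10,14,18,22,26,29,30])
E
```

```text
radius 0.1603 bearing 162.8 yaw 12.21
1 [-0.14, 0.24, -0.0]
3 [-0.39, 0.74, -0.0]
6 [-0.75, 1.5, -0.0]
10 [-1.16, 2.54, -0.0]
14 [-1.49, 3.61, -0.01]
18 [-1.75, 4.7, -0.01]
22 [-1.93, 5.81, -0.01]
26 [-2.04, 6.92, -0.01]
29 [-2.07, 7.76, -0.01]
30 [-2.07, 8.04, -0.01]
```

```bash
python3 -m pendant '{"linear":[[-0.14,0.24,0],[-0.4,0.74,0],[-0.75,1.5,0],[-1.16,2.54,0],[-1.5,3.6,0],[-1.75,4.7,0],[-1.93,5.8,0],[-2.04,6.9,0],[-2.07,7.76,0],[-2.07,8.04,0]],"rotation":[[0,0,-1],[0,0,-3],[0,0,-6],[0,0,-10],[0,0,-14],[0,0,-18],[0,0,-22],[0,0,-26],[0,0,-29],[0,0,-30]],"grip":[1,1,1,1,1,1,1,1,1,1]}'
python3 - <<'E'
from h import *
st();arc([1,3,6,10,14,18,22,26,29,30])
E
```

```text
time: 13.0
tool_pos: [0.4492, 0.124, 0.1806]
tool_rot: [0.0, 0.933, 0.361, 0.0]
contact_force: [-4.3, -0.4, 6.2]
gripper_width: 0.124
t 13.0 [0.4492 0.124  0.1806] F [-4.3 -0.4  6.2] w 0.124
radius 0.1601 bearing -166.64 yaw 42.27
1 [-0.13, 0.25, 0.0]
3 [-0.39, 0.74, 0.0]
6 [-0.73, 1.51, 0.0]
10 [-1.13, 2.55, 0.0]
14 [-1.46, 3.62, 0.0]
18 [-1.71, 4.71, 0.0]
22 [-1.88, 5.81, 0.0]
26 [-1.98, 6.93, 0.0]
29 [-2.0, 7.77, 0.0]
30 [-1.99, 8.05, 0.0]
```

```bash
python3 -m pendant '{"linear":[[-0.14,0.25,0],[-0.4,0.74,0],[-0.74,1.5,0],[-1.14,2.55,0],[-1.47,3.62,0],[-1.72,4.7,0],[-1.9,5.8,0],[-2,6.9,0],[-2.02,7.76,0],[-2.02,8.04,0]],"rotation":[[0,0,-1],[0,0,-3],[0,0,-6],[0,0,-10],[0,0,-14],[0,0,-18],[0,0,-22],[0,0,-26],[0,0,-29],[0,0,-30]],"grip":[1,1,1,1,1,1,1,1,1,1]}'
python3 - <<'E'
from h import *
st();arc([.5,1,1.5,2,3,4,5,6])
E
```

```text
time: 13.83
tool_pos: [0.4893, 0.0507, 0.1806]
tool_rot: [0.001, 0.808, 0.589, 0.001]
contact_force: [-2.2, -1.1, 6.9]
gripper_width: 0.125
t 13.83 [0.4893 0.0507 0.1806] F [-2.2 -1.1  6.9] w 0.125
radius 0.1599 bearing -136.37 yaw 72.24
0.5 [-0.07, 0.12, 0.0]
1 [-0.13, 0.25, 0.0]
1.5 [-0.2, 0.37, 0.0]
2 [-0.26, 0.49, 0.0]
3 [-0.38, 0.75, 0.0]
4 [-0.5, 1.0, 0.0]
5 [-0.61, 1.25, 0.0]
6 [-0.72, 1.51, 0.0]
```

```bash
python3 -m pendant '{"linear":[[-0.07,0.12,0],[-0.13,0.25,0],[-0.26,0.5,0],[-0.38,0.75,0],[-0.5,1,0],[-0.6,1.25,0],[-0.6,1.25,0],[-0.6,1.25,0],[-0.6,1.25,0],[-0.6,1.25,0]],"rotation":[[0,0,-0.5],[0,0,-1],[0,0,-2],[0,0,-3],[0,0,-4],[0,0,-5],[0,0,-5],[0,0,-5],[0,0,-5],[0,0,-5]],"grip":[1,1,1,1,1,1,1,1,1,1]}'
for i in 1 2; do python3 -m pendant '{"linear":[[-0.03,0.06,0],[-0.06,0.12,0],[-0.1,0.19,0],[-0.13,0.25,0],[-0.16,0.31,0],[-0.16,0.31,0],[-0.16,0.31,0],[-0.16,0.31,0],[-0.16,0.31,0],[-0.16,0.31,0]],"rotation":[[0,0,-0.3],[0,0,-0.5],[0,0,-0.8],[0,0,-1],[0,0,-1.25],[0,0,-1.25],[0,0,-1.25],[0,0,-1.25],[0,0,-1.25],[0,0,-1.25]],"grip":[1,1,1,1,1,1,1,1,1,1]}'; done
python3 - <<'E'
from h import *
st();arc([1])
E
```

```text
time: 14.67
tool_pos: [0.4988, 0.0415, 0.1806]
tool_rot: [0.002, 0.782, 0.624, 0.0]
contact_force: [-3.0, -3.6, 5.6]
gripper_width: 0.124
time: 15.5
tool_pos: [0.5013, 0.0394, 0.1806]
tool_rot: [0.001, 0.775, 0.632, 0.0]
contact_force: [-2.6, -2.9, 5.2]
gripper_width: 0.121
time: 16.33
tool_pos: [0.504, 0.0371, 0.1806]
tool_rot: [0.001, 0.768, 0.641, 0.0]
contact_force: [-3.2, -3.0, 6.5]
gripper_width: 0.122
t 16.33 [0.504  0.0371 0.1806] F [-3.2 -3.   6.5] w 0.122
radius 0.1598 bearing -129.19 yaw 79.66
1 [-0.13, 0.25, 0.0]
```

```bash
for i in 1 2; do python3 -m pendant '{"linear":[[-0.03,0.06,0],[-0.06,0.12,0],[-0.1,0.19,0],[-0.13,0.25,0],[-0.16,0.31,0],[-0.16,0.31,0],[-0.16,0.31,0],[-0.16,0.31,0],[-0.16,0.31,0],[-0.16,0.31,0]],"rotation":[[0,0,-0.3],[0,0,-0.5],[0,0,-0.8],[0,0,-1],[0,0,-1.25],[0,0,-1.25],[0,0,-1.25],[0,0,-1.25],[0,0,-1.25],[0,0,-1.25]],"grip":[1,1,1,1,1,1,1,1,1,1]}'; done
python3 - <<'E'
from h import *
st();arc([1]);s=manip.state();v=s["tool_pos"][:2]-H;t=np.array([-v[1],v[0]])/.16;print("Ft",s["contact_force"][:2]@t)
E
```

```text
time: 17.17
tool_pos: [0.5068, 0.0349, 0.1806]
tool_rot: [0.001, 0.761, 0.649, 0.0]
contact_force: [-3.9, -3.4, 6.8]
gripper_width: 0.12
time: 18.0
tool_pos: [0.5096, 0.0328, 0.1806]
tool_rot: [0.002, 0.754, 0.657, 0.0]
contact_force: [-4.2, -3.2, 6.3]
gripper_width: 0.122
t 18.0 [0.5096 0.0328 0.1806] F [-4.2 -3.2  6.3] w 0.122
radius 0.1598 bearing -126.67 yaw 82.16
1 [-0.13, 0.25, 0.0]
Ft -1.419932267915045
```

```bash
for i in 1 2; do python3 -m pendant '{"linear":[[-0.03,0.06,0],[-0.06,0.12,0],[-0.1,0.19,0],[-0.13,0.25,0],[-0.16,0.31,0],[-0.16,0.31,0],[-0.16,0.31,0],[-0.16,0.31,0],[-0.16,0.31,0],[-0.16,0.31,0]],"rotation":[[0,0,-0.3],[0,0,-0.5],[0,0,-0.8],[0,0,-1],[0,0,-1.25],[0,0,-1.25],[0,0,-1.25],[0,0,-1.25],[0,0,-1.25],[0,0,-1.25]],"grip":[1,1,1,1,1,1,1,1,1,1]}'; done
python3 - <<'E'
from h import *
st();arc([1]);s=manip.state();v=s["tool_pos"][:2]-H;t=np.array([-v[1],v[0]])/.16;print("Ft",s["contact_force"][:2]@t)
E
```

```text
time: 18.83
tool_pos: [0.5124, 0.0307, 0.1806]
tool_rot: [0.002, 0.747, 0.665, -0.0]
contact_force: [-3.1, -4.1, 6.0]
gripper_width: 0.121
time: 19.67
tool_pos: [0.5153, 0.0287, 0.1806]
tool_rot: [0.002, 0.739, 0.673, -0.0]
contact_force: [-3.1, -4.1, 6.5]
gripper_width: 0.119
t 19.67 [0.5153 0.0287 0.1806] F [-3.1 -4.1  6.5] w 0.119
radius 0.1598 bearing -124.13 yaw 84.66
1 [-0.13, 0.25, 0.0]
Ft -0.3003406916327041
```

```bash
for i in 1 2; do python3 -m pendant '{"linear":[[-0.03,0.06,0],[-0.06,0.12,0],[-0.1,0.19,0],[-0.13,0.25,0],[-0.16,0.31,0],[-0.16,0.31,0],[-0.16,0.31,0],[-0.16,0.31,0],[-0.16,0.31,0],[-0.16,0.31,0]],"rotation":[[0,0,-0.3],[0,0,-0.5],[0,0,-0.8],[0,0,-1],[0,0,-1.25],[0,0,-1.25],[0,0,-1.25],[0,0,-1.25],[0,0,-1.25],[0,0,-1.25]],"grip":[1,1,1,1,1,1,1,1,1,1]}'; done
python3 - <<'E'
from h import *
st();arc([1]);s=manip.state();v=s["tool_pos"][:2]-H;t=np.array([-v[1],v[0]])/.16;print("Ft",s["contact_force"][:2]@t)
E
```

```text
time: 20.5
tool_pos: [0.5183, 0.0268, 0.1806]
tool_rot: [0.002, 0.732, 0.681, -0.0]
contact_force: [-3.5, -4.1, 5.4]
gripper_width: 0.124
time: 21.33
tool_pos: [0.5212, 0.0249, 0.1806]
tool_rot: [0.002, 0.724, 0.689, -0.0]
contact_force: [-2.9, -4.5, 7.2]
gripper_width: 0.124
t 21.33 [0.5212 0.0249 0.1806] F [-2.9 -4.5  7.2] w 0.124
radius 0.1598 bearing -121.61 yaw 87.16
1 [-0.13, 0.25, 0.0]
Ft -0.085848178336456
```

```bash
for i in 1 2; do python3 -m pendant '{"linear":[[-0.03,0.06,0],[-0.06,0.12,0],[-0.1,0.19,0],[-0.13,0.25,0],[-0.13,0.25,0],[-0.13,0.25,0],[-0.13,0.25,0],[-0.13,0.25,0],[-0.13,0.25,0],[-0.13,0.25,0]],"rotation":[[0,0,-0.3],[0,0,-0.5],[0,0,-0.8],[0,0,-1],[0,0,-1],[0,0,-1],[0,0,-1],[0,0,-1],[0,0,-1],[0,0,-1]],"grip":[1,1,1,1,1,1,1,1,1,1]}'; done
python3 - <<'E'
from h import *
st();arc([1]);s=manip.state();v=s["tool_pos"][:2]-H;t=np.array([-v[1],v[0]])/.16;print("Ft",s["contact_force"][:2]@t)
s=manip.grab_frame("side");cv2.imwrite("pics/s5.png",cv2.cvtColor(cv2.resize(s[90:250,170:350],None,fx=4,fy=3.5),cv2.COLOR_RGB2BGR))
E
```

```text
time: 22.17
tool_pos: [0.5225, 0.0241, 0.1806]
tool_rot: [-0.0, 0.718, 0.696, -0.001]
contact_force: [-8.3, -1.9, 9.3]
gripper_width: 0.12
time: 23.0
tool_pos: [0.5255, 0.0224, 0.1806]
tool_rot: [0.001, 0.712, 0.702, -0.001]
contact_force: [-6.0, -3.4, 8.1]
gripper_width: 0.123
t 23.0 [0.5255 0.0224 0.1806] F [-6.  -3.4  8.1] w 0.123
radius 0.1598 bearing -119.84 yaw 89.16
1 [-0.13, 0.25, 0.0]
Ft -3.4757349519149447
```

View pics/s5.png

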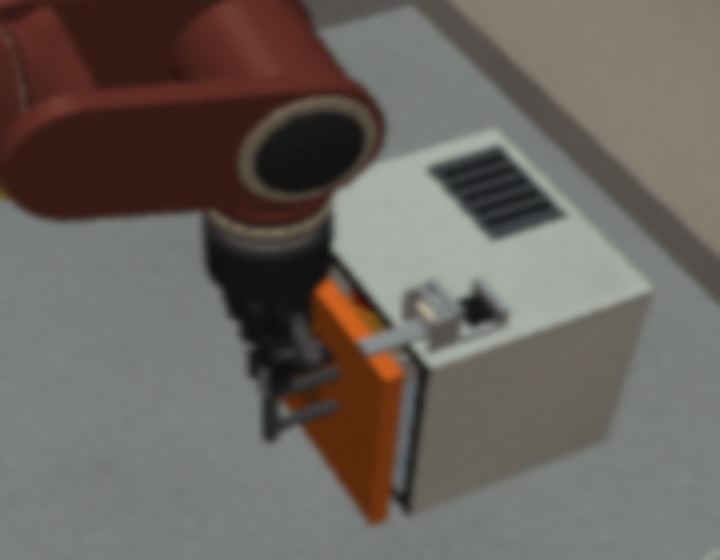

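The side view shows the door's tongue under the roller at (430,305) with the gripper holding the handle. Touch was felt at about −6 N and has since fallen to −3.5 N, so the crest should be about 3.5 mm ahead.

```bash
python3 -m pendant '{"linear":[[-0.03,0.06,0],[-0.06,0.12,0],[-0.1,0.19,0],[-0.13,0.25,0],[-0.16,0.31,0],[-0.19,0.37,0],[-0.22,0.43,0],[-0.22,0.43,0],[-0.22,0.43,0],[-0.22,0.43,0]],"rotation":[[0,0,-0.3],[0,0,-0.5],[0,0,-0.8],[0,0,-1],[0,0,-1.3],[0,0,-1.5],[0,0,-1.7],[0,0,-1.7],[0,0,-1.7],[0,0,-1.7]],"grip":[1,1,1,1,1,1,1,1,1,1]}'
python3 - <<'E'
from h import *
arc([1]);s=manip.state();v=s["tool_pos"][:2]-H;t=np.array([-v[1],v[0]])/.16;print("Ft",s["contact_force"][:2]@t)
E
```

```text
time: 23.88
tool_pos: [0.5307, 0.0196, 0.1806]
tool_rot: [0.002, 0.702, 0.712, -0.0]
contact_force: [-1.6, -5.7, 5.1]
gripper_width: 0.123
radius 0.1597 bearing -117.74 yaw 90.86
1 [-0.13, 0.25, 0.0]
Ft 1.2588763599548909
```

```bash
python3 -m pendant '{"linear":[[-0.02,0.03,0],[-0.03,0.06,0],[-0.05,0.09,0],[-0.06,0.12,0],[-0.08,0.15,0],[-0.08,0.15,0],[-0.08,0.15,0],[-0.08,0.15,0],[-0.08,0.15,0],[-0.08,0.15,0]],"rotation":[[0,0,-0.1],[0,0,-0.3],[0,0,-0.4],[0,0,-0.5],[0,0,-0.6],[0,0,-0.6],[0,0,-0.6],[0,0,-0.6],[0,0,-0.6],[0,0,-0.6]],"grip":[1,1,1,1,1,1,1,1,1,1]}'
python3 - <<'E'
from h import *
arc([1]);s=manip.state();v=s["tool_pos"][:2]-H;t=np.array([-v[1],v[0]])/.16;print("Ft",s["contact_force"][:2]@t)
E
```

```text
time: 24.72
tool_pos: [0.5321, 0.0188, 0.1806]
tool_rot: [0.002, 0.698, 0.716, -0.0]
contact_force: [-2.0, -4.6, 6.0]
gripper_width: 0.12
radius 0.1598 bearing -117.15 yaw 91.45
1 [-0.13, 0.25, 0.0]
Ft 0.34553923830844996
```

Bearing gives about 12 mm past first touch with the net force about zero, so the door is about home. Releasing.

```bash
python3 -m pendant '{"linear":[[0,0,0],[0,0,0],[0,0,0],[0,0,0],[0,0,0],[0,0,0],[0,0,0],[0,0,0],[0,0,0],[0,0,0]],"rotation":[[0,0,0],[0,0,0],[0,0,0],[0,0,0],[0,0,0],[0,0,0],[0,0,0],[0,0,0],[0,0,0],[0,0,0]],"grip":[0.85,0.8,0.7,0.6,0.5,0.4,0.3,0.3,0.3,0.3]}'
python3 - <<'E'
from h import *
st();a=manip.grab_frame("wrist");s=manip.grab_frame("side");b=cv2.resize(s[130:230,210:310],(384,384))
cv2.imwrite("pics/s6.png",cv2.cvtColor(np.hstack([a[:,60:460],b]),cv2.COLOR_RGB2BGR))
E
```

```text
time: 25.55
tool_pos: [0.5312, 0.0201, 0.1783]
tool_rot: [-0.0, 0.698, 0.716, 0.0]
contact_force: [-0.4, 0.8, -0.3]
gripper_width: 0.699
t 25.55 [0.5312 0.0201 0.1783] F [-0.4  0.8 -0.3] w 0.699
```

View pics/s6.png

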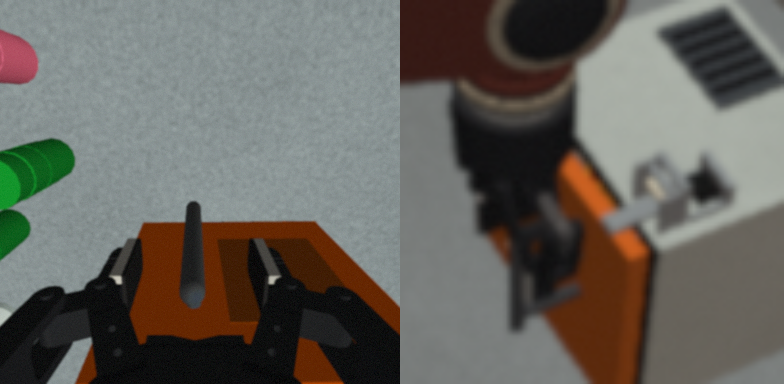

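Fingers are off the bar (free between the pads at (194,290)) and the force is about zero. The door panel lies flush on the cabinet with its tongue under the roller (645,205). Now hold over two seconds.

```bash
for i in 1 2 3; do python3 -m pendant '{"linear":[[0,0,0],[0,0,0],[0,0,0],[0,0,0],[0,0,0],[0,0,0],[0,0,0],[0,0,0],[0,0,0],[0,0,0]],"rotation":[[0,0,0],[0,0,0],[0,0,0],[0,0,0],[0,0,0],[0,0,0],[0,0,0],[0,0,0],[0,0,0],[0,0,0]],"grip":[0.3,0.3,0.3,0.3,0.3,0.3,0.3,0.3,0.3,0.3]}' | grep -E "time|force"; done
python3 - <<'E'
from h import *
c=manip.calibration("wrist");im=manip.grab_frame("wrist")
for v in (290,296,302):
  p=ray("wrist",253.5,v,.193,c)[:2];q=p-H;print(p,np.linalg.norm(q),np.degrees(np.arctan2(q[1],q[0])))
cv2.imwrite("pics/s7.png",cv2.cvtColor(im,cv2.COLOR_RGB2BGR))
arc([-.3,-.6,-1,-2,-3,-4,-5])
a=cv2.imread("pics/s6.png")[:,:400].astype(int);b=cv2.imread("pics/s7.png")[:,60:460].astype(int);print("change",np.abs(a-b).mean(),np.abs(a-b)[200:310,180:210].mean())
E
```

```text
time: 26.48
contact_force: [0.1, -0.3, 0.1]
time: 27.32
contact_force: [-0.2, -0.0, -0.0]
time: 28.15
contact_force: [0.4, -0.3, 0.1]
[0.53336381 0.01859236] 0.15941041204145479 -116.70404977484066
[0.5366971  0.01867629] 0.157864894724464 -115.63692240133649
[0.5400864  0.01876163] 0.15635066436279216 -114.53062457227463
radius 0.1591 bearing -117.62 yaw 91.5
-0.3 [0.04, -0.07, 0.0]
-0.6 [0.08, -0.15, 0.0]
-1 [0.14, -0.24, 0.0]
-2 [0.28, -0.48, 0.0]
-3 [0.42, -0.72, 0.0]
-4 [0.57, -0.95, 0.0]
-5 [0.73, -1.18, 0.0]
change 2.670703125 2.75
```

Door unchanged after 2.6 s with no force: the catch holds. Regrip.

```bash
python3 -m pendant '{"linear":[[-0.1,0.2,0],[-0.1,0.2,0],[-0.1,0.2,0],[-0.1,0.2,0],[-0.1,0.2,0],[-0.1,0.2,0],[-0.1,0.2,0],[-0.1,0.2,0],[-0.1,0.2,0],[-0.1,0.2,0]],"rotation":[[0,0,0],[0,0,0],[0,0,0],[0,0,0],[0,0,0],[0,0,0],[0,0,0],[0,0,0],[0,0,0],[0,0,0]],"grip":[0.3,0.4,0.5,0.6,0.8,1,1,1,1,1]}'
python3 - <<'E'
from h import *
arc([-.5,-1,-2,-3,-4,-5.5,-7,-8.5,-10])
E
```

```text
time: 29.03
tool_pos: [0.5333, 0.0188, 0.1784]
tool_rot: [0.0, 0.698, 0.716, -0.0]
contact_force: [-1.0, -2.9, 0.9]
gripper_width: 0.124
radius 0.1593 bearing -116.76 yaw 91.5
-0.5 [0.07, -0.12, -0.0]
-1 [0.13, -0.24, -0.0]
-2 [0.27, -0.48, -0.0]
-3 [0.41, -0.72, -0.0]
-4 [0.56, -0.96, -0.0]
-5.5 [0.79, -1.31, -0.0]
-7 [1.02, -1.65, -0.0]
-8.5 [1.27, -1.99, -0.0]
-10 [1.52, -2.32, -0.0]
```

```bash
python3 -m pendant '{"linear":[[0.07,-0.12,0],[0.13,-0.24,0],[0.2,-0.36,0],[0.27,-0.48,0],[0.34,-0.6,0],[0.41,-0.72,0],[0.56,-0.96,0],[0.79,-1.31,0],[1.02,-1.65,0],[1.02,-1.65,0]],"rotation":[[0,0,0.5],[0,0,1],[0,0,1.5],[0,0,2],[0,0,2.5],[0,0,3],[0,0,4],[0,0,5.5],[0,0,7],[0,0,7]],"grip":[1,1,1,1,1,1,1,1,1,1]}'
python3 - <<'E'
from h import *
st();arc([-1,-3,-6,-10,-14,-18,-22,-26,-29,-30])
E
```

```text
time: 29.87
tool_pos: [0.5158, 0.0291, 0.1784]
tool_rot: [-0.0, 0.74, 0.672, -0.0]
contact_force: [-3.6, -4.9, 2.5]
gripper_width: 0.119
t 29.87 [0.5158 0.0291 0.1784] F [-3.6 -4.9  2.5] w 0.119
radius 0.1593 bearing -124.06 yaw 84.46
-1 [0.13, -0.24, 0.0]
-3 [0.42, -0.72, 0.0]
-6 [0.87, -1.42, 0.0]
-10 [1.53, -2.31, 0.0]
-14 [2.26, -3.16, 0.0]
-18 [3.04, -3.95, 0.0]
-22 [3.87, -4.69, 0.0]
-26 [4.75, -5.36, 0.0]
-29 [5.44, -5.83, 0.0]
-30 [5.68, -5.98, 0.0]
```

```bash
for i in 1 2; do python3 -m pendant '{"linear":[[0.13,-0.24,0],[0.42,-0.72,0],[0.87,-1.42,0],[1.53,-2.31,0],[2.26,-3.16,0],[3.04,-3.95,0],[3.87,-4.69,0],[4.75,-5.36,0],[5.44,-5.83,0],[5.68,-5.98,0]],"rotation":[[0,0,1],[0,0,3],[0,0,6],[0,0,10],[0,0,14],[0,0,18],[0,0,22],[0,0,26],[0,0,29],[0,0,30]],"grip":[1,1,1,1,1,1,1,1,1,1]}'; done
python3 - <<'E'
from h import *
st();arc([-1,-3,-6,-9])
E
```

```text
time: 30.7
tool_pos: [0.4612, 0.092, 0.1784]
tool_rot: [-0.001, 0.889, 0.457, -0.001]
contact_force: [-4.8, -4.2, 4.5]
gripper_width: 0.121
time: 31.53
tool_pos: [0.4458, 0.1737, 0.1784]
tool_rot: [-0.001, 0.977, 0.212, -0.001]
contact_force: [-6.0, -0.0, 5.6]
gripper_width: 0.122
t 31.53 [0.4458 0.1737 0.1784] F [-6.  -0.   5.6] w 0.122
radius 0.1597 bearing 175.46 yaw 24.46
-1 [0.14, -0.24, 0.0]
-3 [0.42, -0.72, 0.0]
-6 [0.89, -1.42, 0.0]
-9 [1.38, -2.09, 0.0]
```

Open ≈67°. Add 9°, then release, lift and withdraw.

```bash
python3 -m pendant '{"linear":[[0.14,-0.24,0],[0.42,-0.72,0],[0.72,-1.2,0],[1.04,-1.65,0],[1.3,-1.98,0],[1.38,-2.09,0],[1.38,-2.09,0],[1.38,-2.09,0],[1.38,-2.09,0],[1.38,-2.09,0]],"rotation":[[0,0,1],[0,0,3],[0,0,5],[0,0,7],[0,0,8.5],[0,0,9],[0,0,9],[0,0,9],[0,0,9],[0,0,9]],"grip":[1,1,1,1,1,1,1,1,1,1]}'
python3 -m pendant '{"linear":[[0,0,0],[0,0,0],[0,0,0],[0,0,0],[0,0,0],[0,0,0],[0,0,0],[0,0,0],[0,0,0],[0,0,0]],"rotation":[[0,0,0],[0,0,0],[0,0,0],[0,0,0],[0,0,0],[0,0,0],[0,0,0],[0,0,0],[0,0,0],[0,0,0]],"grip":[0.8,0.7,0.6,0.5,0.4,0.3,0.2,0.2,0.2,0.2]}'
python3 -m pendant '{"linear":[[0,0,-0.5],[0,0,-1.5],[0,0,-3],[0,0,-5],[0,0,-7],[0,0,-9],[0,0,-12],[-2,0,-12],[-4,0,-12],[-4,0,-12]],"rotation":[[0,0,0],[0,0,0],[0,0,0],[0,0,0],[0,0,0],[0,0,0],[0,0,0],[0,0,0],[0,0,0],[0,0,0]],"grip":[0.2,0.2,0.2,0.2,0.2,0.2,0.2,0.2,0.2,0.2]}'
python3 - <<'E'
from h import *
st();s=manip.grab_frame("side");t=manip.grab_frame("top")
cv2.imwrite("pics/f.png",cv2.cvtColor(np.hstack([cv2.resize(s[100:300,150:350],(400,400)),cv2.resize(t[150:300,190:340],(400,400))]),cv2.COLOR_RGB2BGR))
E
```

```text
time: 32.37
tool_pos: [0.4495, 0.1979, 0.1784]
tool_rot: [-0.002, 0.991, 0.135, -0.001]
contact_force: [-5.4, 1.3, 5.3]
gripper_width: 0.116
time: 33.2
tool_pos: [0.4506, 0.1968, 0.1783]
tool_rot: [-0.0, 0.991, 0.135, 0.0]
contact_force: [0.1, 0.8, -0.4]
gripper_width: 0.799
time: 34.03
tool_pos: [0.4107, 0.1859, 0.3004]
tool_rot: [-0.0, 0.991, 0.135, 0.001]
contact_force: [-0.5, -0.6, 0.2]
gripper_width: 0.799
t 34.03 [0.4107 0.1859 0.3004] F [-0.5 -0.6  0.2] w 0.799
```

View pics/f.png

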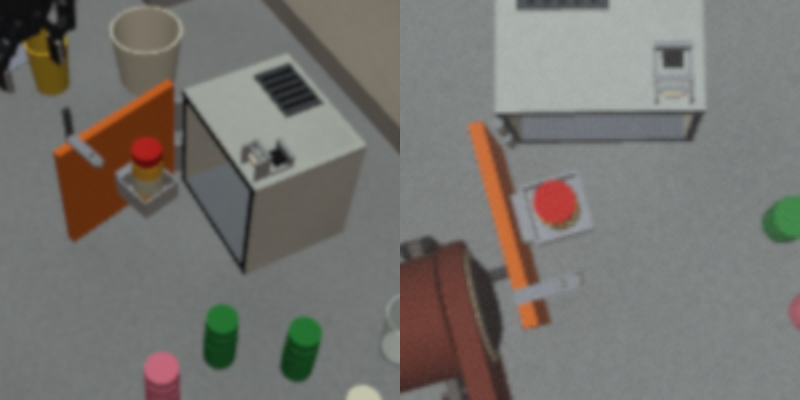

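The final view shows the door wide open at about 75°, with the bottle upright in its pocket (red cap at (147,152) in the side crop). The robot is clear and the neighbouring bottles have not moved.

```bash
python3 -c "
from plant import manip
print(manip.job_done())"
```

```text
the job is handed in; nothing more can be done
None
```

The job is done and handed in at about 34 s of the 72 s allowed.

- **Bottle:** I stood the red-capped bottle in the door pocket and let go of it once I felt the pocket floor. It is still upright in the pocket in the last pictures.
- **Shutting:** I pushed the door shut by its handle. The push at the handle read about 6 N soon after first touch, dropped through zero, then became a slight pull. I released it about 12 mm past first touch, and the bar then sat roughly 0.5–1 mm further on. The bumper travel cannot be read directly, but I felt no push near its limit.
- **Two-second hold:** The fingers were off the bar for over 2.5 s. The force read about zero, and the wrist picture before and after showed no visible movement.
- **Reopening:** I gripped the handle again, pulled the door through the catch and left it about 75° open.
- **Last checks:** The robot is clear of everything, with force about zero. The green and pink bottles and the tub stand where they were, as far as the last pictures show. The blue-capped bottle was outside the last crops, and the white-capped bottle, beaker and yellow cup were only partly in view, so I did not check those four fully at the end.

One reading was less clear than expected: the pull past the crest was only about 1 N, then near zero. I took that as the door having reached the bumper, and the later hold agreed.

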